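# Pass a rack of herb tins through the spring gate of a packing chute

### The arm

A 6-joint arm with a two-finger parallel gripper is mounted at the origin on the work surface. World frame = base frame: x ahead of the robot, y to its left, z up, the work surface at z = 0. Lengths are in m, angles in rad, forces in N, time in s.
With the tool pointing down it reaches from about 0.275 to 0.875 m from the base axis. Payload 12.5 kg.
Tool frame: the origin (TCP) lies at the very end of the fingers, on their centre line; the grasp point (between the pads) lies 19 mm behind it; z points along the fingers, x is the direction in which the jaws open and shut, and the axes are right-handed (so a half turn about z gives the same grasp; the last joint's range is limited). The gripper opens to 85 mm and grips with 20 to 120 N. Pads are 22 mm wide; open, the fingers measure 114 mm over their backs; the gripper's body (76 mm by 85 mm) begins 54 mm behind the grasp point. The pads swing forward as they close: fully open they stand 13 mm farther back than shut.
Start: joints at [-1.258, 0.351, 1.652, -0, 1.139, -0.085], TCP at [0.213, -0.507, 0.201] pointing down, gripper open.
Joint ranges: [-2.75, 2.75], [-0.79, 2.1], [0.01, 2.65], [-1.57, 4.71], [0.07, 3.14], [-2.87, 2.87]. Speed limits (rad/s): [2.22, 2.22, 2.79, 3.14, 3.14, 3.14].

### API

Orientations are given as a rotation vector (axis times angle).
In Python, from rig import arm, get_image, camera_model, finder gives the robot as it stands.
- The arm moves only by the tool servo_tool, never from a script. Its argument "targets" is one flat list of numbers, 6 for each row, row after row: the shift along the world's x, y, z in mm, then the turn, a rotation vector about the world's x, y, z in degrees. In form: [x, y, z, wx, wy, wz, x, y, z, wx, wy, wz, ...]. A call has 1 to 8 rows; each row is the pose to reach, as a shift and turn from the pose commanded when the call began; what a row does not reach only later rows make up. A row lasts 1/8 s, in which the tool goes at most 62.5 mm and 10.7 degrees, less where a joint would pass 70% of its speed; a pose out of reach is approached as far as the arm can. A call with a gripper value outside its range is refused whole. "jaw" is the finger opening in mm, from 0 to 85.4, set as the call begins (left out, the last holds). The fingers move at their own pace and stop on an object; "newtons" is the grip in N (left out, the last holds). Time passes only in rows, so rows that repeat a pose let the fingers close. It gives the time, the measured TCP pose, the force and the opening at its end, in the units of the state.
- arm.read_state(): the state, without advancing time (a new reading comes with each control period).
- get_image(name): name is "scene" or "top" or "wrist"; returns the picture (420x560x3 uint8, red, green, blue); there is no depth.
- camera_model(name): a dict with "camera_matrix" (3x3 intrinsics, pixels), "dist" ([k1, k2, p1, p2, k3] as OpenCV has them; the pictures are not rectified), "R" (3x3) and "t" (3): a world point X has camera coordinates R X + t. Camera axes: x right, y down, z forward; pixel columns grow to the right and rows downward; lengths in m; the calibration is good to about 2 mm. A picture is of the moment at which its call begins: read the wrist's pose just before it. camera_model takes no time and is no camera call; for the wrist camera it gives the pose at the moment of the call.
- arm.job_done(): hands the job in, once; it reports no verdict.
Trained networks look in the newest picture that a camera, given by its name, has taken for a name from the list of things; names that differ only in an ending like _2 or _b are one class to them, and where a whole thing is asked for, a point or a joint stands for the part that bears it (a point fixed in the world has none). Each returns a list of dicts, best first, with "p" (0 to 1); they miss things now and then, are a little off and sometimes report something else, mostly with a low value. They report only what shows in the picture. A call takes as long as a camera call.
- finder.find_in(camera, thing): "point" ([row, column] in pixels, amid what is visible of it).
- finder.cut_out(camera, thing): "region" (420x560 bool, what is visible of it) and "point" ([row, column] in pixels, amid what is visible of it).
- finder.spot_point(camera, thing): "point" ([row, column] in pixels: a listed point, or the origin of a listed thing).
The state is a dict: "clock": time; "qpos": joint angles; "qd": joint speeds; "effort": joint torques, N m; "tool_pos": TCP position; "orientation": TCP orientation; "wrist_force": force on the tool from outside, world axes, zero at the start; "torque": the same for the moment, N m; "finger_gap": finger opening in m.
Only numpy, scipy, OpenCV 4.12 (cv2) and the standard library are available. Lean on these libraries where they do the work, as an engineer would, in place of code of your own. Each camera call takes 0.05 s, during which the arm holds its last target. There are 200 camera calls.

### The job

Press the gate of the packing chute fully down with one fingertip on its long press bar and keep it fully down while another finger pushes the rack of tins along the chute, over the lowered gate, until it is fully home against the end stop. Only then let the gate spring back up behind the rack. Push only: do not grasp or lift the rack, and leave the jar, the cup and the carton where they stand.

Things in the scene. Friction and masses are not known exactly. Their poses are not given: they have to be found in the camera images.
- chute: Fixed plywood chute, open on top. Origin: on the table under the middle of the gate. +y = travel, +z up, -x = press bar side (towards the robot). Deck 40 mm above the table, from y -250 (entry) to +165 mm; side walls 10 mm thick, inner faces x = -42 and +42, tops 64 mm above the table. The gate blade, 8 mm thick, crosses it at y = 0 through a 14 mm slot in deck and walls.
- gate (a joint): Gate angle about a hinge along the chute's y at x +62, 32 mm above the table (chute frame). 0 = up: the blade slopes from deck level at the far wall to 25 mm above the deck at the bar side. Grows as the bar is pressed; stop at 0.36. Blade below the deck from about 0.25; fully down means 0.27 or more. A spring lifts it: 2 N at the bar when up, 5 N when down.
- bar_top (a point): Middle of the top of the gate's steel press bar: 34 mm wide, 290 mm long, parallel to the chute outside its wall, y -245 to +45 mm (chute frame); press or slide along it anywhere. Gate up: x -70, 99 mm above the table. Gate at 0.32: x -84, 54 mm high. On the stop: 48 mm high, so a second finger level with it still clears the deck by 8 mm.
- rack: Loose wooden rack with six small tins fixed in it, 0.3-0.65 kg, 80 wide (x), 120 long (y), 42 mm high. Origin: centre of its underside; axes as the chute's. Push its rear face, a flat board 80 x 42 mm at its y = -60. Starts on the deck before the gate, origin at y -125 to -95 mm in the chute frame; home at y = +80.
- jar: Bystander: amber glass jar, 60 mm across, 85 mm high. Origin: centre of its underside.
- cup: Bystander: white cup, 72 mm across, 75 mm high. Origin: centre of its underside.
- carton: Bystander: cardboard carton 70 x 100 x 45 mm. Origin: centre of its underside.
- end_stop (a point): Foot of the middle of the end stop's face, at deck level, y = +140 mm in the chute frame. The stop is a wooden block across the chute, 36 mm high; the rack's front face touches it when home.

How it is judged:
On the way, in this order (a step that is already met when the one before it is completed fails the run):
1. the gate is held fully down while the whole rack is still ahead of it (value of joint gate above 0.265 rad and y of rack in the frame of chute below -0.066 m), for 0.1 s.
2. the whole rack is past the gate with the gate still held fully down (value of joint gate above 0.265 rad and y of rack in the frame of chute above 0.066 m), for 0.05 s.
At the end, for the whole second after the job is handed in: The rack stands flat and still on the deck beyond the gate, within 8 mm of touching the end stop, and the gate is up again (within 0.03 rad) (y of rack in the frame of chute above 0.072 m and z of rack in the frame of chute between 0.036 and 0.045 m and angle between rack's own z axis and vertical below 0.05 rad and linear speed of rack below 0.01 m/s and value of joint gate below 0.03 rad).
It fails at once if the gate is not fully down (below 0.265 rad) while any part of the rack is at or over it (value of joint gate below 0.265 rad and y of rack in the frame of chute between -0.066 and 0.064 m).
It fails at once if the rack is lifted more than 10 mm off the deck or tipped (z of rack in the frame of chute above 0.05 m or angle between rack's own z axis and vertical above 0.2 rad).
It fails at once if a bystander is moved more than 20 mm (distance of any of jar, cup, carton from where it was at the start of the episode above 0.02 m).
It also fails if it takes over 38 s, if anything falls off the work surface, if the arm or the gripper's body presses on something with over 40 N, if the wrist force passes 120 N, or if a joint passes its speed limit or range.

## Working session

There is one attempt and no reset: what is moved stays moved. The work goes in short steps, Python scripts to look and compute and a tool call to move; the robot and the scene stay as the last step left them, time stands still between calls to the robot, and variables do not carry over. Pictures are saved under pics/ and viewed, about 8 in all and at most 12, crops included, and the job is handed in when it is done.

Besides the shell and the picture viewer there is one more tool, called after "Call:" as a command line: name --argument value ..., lists and objects as JSON in quotes. servo_tool: Moves the arm, as the interface text tells. Its arguments: {"type":"object","properties":{"targets":{"type":"array","items":{"type":"number"}},"jaw":{"type":"number"},"newtons":{"type":"number"}},"required":["targets"]}

```bash
mkdir -p pics; ls; cat > h.py <<'E'
import numpy as np, cv2
from rig import arm, get_image, camera_model, finder
def ray(cam,pt):
    m=camera_model(cam);K=np.array(m["camera_matrix"]);R=np.array(m["R"]);t=np.array(m["t"])
    u=cv2.undistortPoints(np.array([[[pt[1],pt[0]]]],float),K,np.array(m["dist"],float))[0,0]
    return -R.T@t, R.T@np.array([u[0],u[1],1])
def onz(cam,pt,z):
    c,d=ray(cam,pt); return c+d*(z-c[2])/d[2]
def proj(cam,X):
    m=camera_model(cam);return cv2.projectPoints(np.array(X,float).reshape(-1,3),cv2.Rodrigues(np.array(m["R"]))[0],np.array(m["t"],float),np.array(m["camera_matrix"],float),np.array(m["dist"],float))[0].reshape(-1,2)
def save(cam,f):
    im=get_image(cam);cv2.imwrite(f,im[:,:,::-1]);return im
E
python3 - <<'E'
from h import *
a=save("top","pics/t1.png");b=save("scene","pics/s1.png")
cv2.imwrite("pics/both.png",cv2.resize(np.vstack([a,b])[:,:,::-1],None,fx=.7,fy=.7))
print(arm.read_state())
Z=dict(chute=0,bar_top=.099,end_stop=.04,rack=.04,jar=0,cup=0,carton=0)
for c in("top","scene"):
  for n,z in Z.items():
    for r in finder.spot_point(c,n)[:2]: print(c,n,round(r["p"],2),np.round(r["point"],1),onz(c,r["point"],z).round(4))
E
```

```text
pics
{'clock': 0.1, 'qpos': array([-1.25758435e+00,  3.51169080e-01,  1.65233926e+00, -5.46055897e-05,
        1.13907856e+00, -8.45750259e-02]), 'qd': array([-0.00089009, -0.00329059, -0.00273707,  0.00090568, -0.00087766,
        0.0015201 ]), 'effort': array([ 7.54666180e-04, -5.06830680e+01, -2.91875732e+01, -8.29824512e-05,
        2.69701966e-03, -2.26802581e-05]), 'tool_pos': array([ 0.21298446, -0.50674799,  0.20102746]), 'orientation': array([-2.61610761e+00,  1.73837380e+00,  1.27129491e-03]), 'wrist_force': array([ 0.23731247, -0.63174844, -0.71304229]), 'torque': array([0.00619586, 0.04375342, 0.00235313]), 'finger_gap': 0.08527839705597894}
top chute 0.87 [188.7 292.5] [0.6096 0.1005 0.    ]
top bar_top 0.91 [233.  341.3] [0.5182 0.0205 0.099 ]
top end_stop 0.58 [167.4 222.3] [0.649  0.2344 0.04  ]
top rack 0.74 [199.4 353.2] [ 0.5816 -0.0127  0.04  ]
top jar 0.79 [260.2 278.7] [0.4686 0.1313 0.    ]
top jar 0.71 [167. 223.] [0.657 0.239 0.   ]
top cup 0.81 [139.5 337. ] [0.7074 0.0081 0.    ]
top carton 0.69 [252.6 200.8] [0.4868 0.2852 0.    ]
scene chute 0.73 [248.6 277.7] [0.6106 0.1101 0.    ]
scene bar_top 0.94 [173.4 242.2] [0.5186 0.0264 0.099 ]
scene end_stop 0.56 [266. 341.] [0.6493 0.231  0.04  ]
scene end_stop 0.47 [211.  370.9] [0.5201 0.2776 0.04  ]
scene rack 0.58 [214.  219.3] [ 0.5775 -0.0096  0.04  ]
scene jar 0.56 [191.2 298. ] [0.4656 0.1281 0.    ]
scene cup 0.71 [287.7 215.6] [0.711  0.0132 0.    ]
scene carton 0.57 [211.4 369.3] [0.492  0.2801 0.    ]
```

View pics/t1.png

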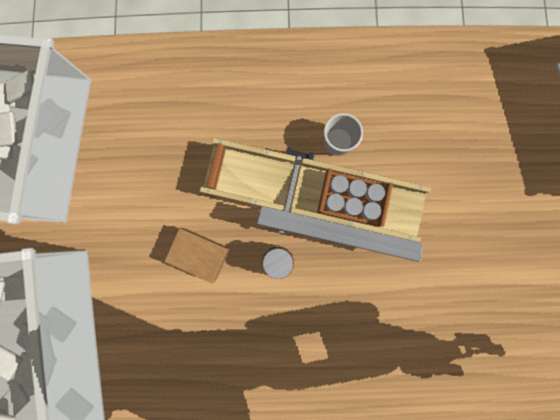

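View pics/s1.png

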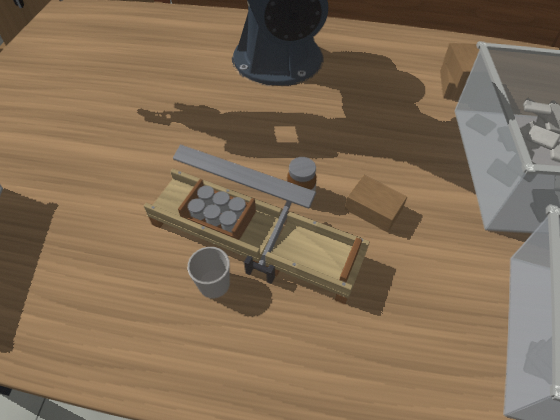

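The top and scene views agree. In the top view the rack is near (355,197) with the entry at the right, the gate near (295,185), the stop near (215,165), and the bar from (420,255) to (260,212). Next I fit the chute pose and check it with an overlay.

```bash
python3 - <<'E'
from h import *
from scipy.optimize import least_squares, minimize
P={"chute":(0,0,0),"bar_top":(-70,-100,99),"end_stop":(0,140,40)}
def W(p,X):
    X=np.atleast_2d(np.array(X,float))/1000;c,s=np.cos(p[2]),np.sin(p[2])
    return np.c_[p[0]+c*X[:,0]-s*X[:,1],p[1]+s*X[:,0]+c*X[:,1],X[:,2]]
obs=[("top","chute",(188.7,292.5)),("top","bar_top",(233,341.3)),("top","end_stop",(167.4,222.3)),
("scene","chute",(248.6,277.7)),("scene","bar_top",(173.4,242.2)),("scene","end_stop",(266,341))]
f=lambda p:np.concatenate([proj(c,W(p,P[n]))[0]-np.array(o)[::-1] for c,n,o in obs])
r=least_squares(f,[.61,.103,-.24],loss="soft_l1");print("pts",r.x,r.fun.round(1))
masks={c:finder.cut_out(c,"bar_top")[0] for c in("top","scene")}
cm={c:finder.cut_out(c,"chute")[0] for c in("top","scene")}
bar=[(x,y,99) for x,y in((-87,-245),(-53,-245),(-53,45),(-87,45))]
for c in masks:
    m=masks[c]["region"];print(c,masks[c]["p"],m.sum(),"chute",cm[c]["p"],cm[c]["region"].sum())
def poly(c,p,X):
    im=np.zeros((420*4,560*4),np.uint8);cv2.fillConvexPoly(im,cv2.convexHull((proj(c,W(p,X))*4).astype(np.int32)),1);return im
hull=[(x,y,z) for x in(-52,52) for y in(-250,165) for z in(0,64)]
bodyc={c:cv2.resize((cm[c]["region"]|masks[c]["region"]).astype(np.uint8),(2240,1680),interpolation=0) for c in cm}
barc={c:cv2.resize(masks[c]["region"].astype(np.uint8),(2240,1680),interpolation=0) for c in cm}
# bar edge fit: erode blade by opening
barc={c:cv2.morphologyEx(b,cv2.MORPH_OPEN,np.ones((33,33),np.uint8)) for c,b in barc.items()}
def cost(p):
    s=0
    for c in barc:
        a=poly(c,p,bar);s+=1-(a&barc[c]).sum()/(a|barc[c]).sum()
    return s
o=minimize(cost,r.x,method="Nelder-Mead",options=dict(initial_simplex=[r.x+d for d in np.array([[0,0,0],[.01,0,0],[0,.01,0],[0,0,.05]])]));print("bar",o.x,o.fun)
rk=[onz(c,finder.spot_point(c,"rack")[0]["point"],.04) for c in("top","scene")]
out=[]
for c in("top","scene"):
    im=cv2.resize(get_image(c)[:,:,::-1],None,fx=2,fy=2).copy()
    for p,col in((r.x,(0,0,255)),(o.x,(255,0,0))):
        for pl in(bar,[(-42,-250,64),(42,-250,64),(42,165,64),(-42,165,64)],[(-42,140,76),(42,140,76)],[(-52,0,64),(52,0,64)]):
            cv2.polylines(im,[(proj(c,W(p,pl))*2).round().astype(np.int32)],True,col,1)
    out.append(im[220:560,340:900] if c=="top" else im[260:640,240:800])
cv2.imwrite("pics/o1.png",np.vstack(out)[:, :])
for p in(r.x,o.x):
    for k in rk:
        d=k[:2]-p[:2];c,s=np.cos(p[2]),np.sin(p[2]);print("rack chute",c*d[0]+s*d[1],-s*d[0]+c*d[1])
E
```

```text
pts [ 0.61163755  0.10009194 -0.26999368] [ 0.2 -1.  -1.1  0.4 -0.3  0.  -5.2 -0.3 -2.  -0.7  2.3  0.2]
top 0.65 3594 chute 0.97 12902
scene 0.92 3150 chute 0.77 13010
bar [ 0.60970469  0.10094978 -0.25233373] 0.2651330225347559
rack chute 0.0011130016206425779 -0.11673312256605137
rack chute -0.0036247436063803415 -0.11476703253341208
rack chute 0.001137261785980042 -0.1170826815457462
rack chute -0.0035650254122683057 -0.11503323406951957
```

View pics/o1.png

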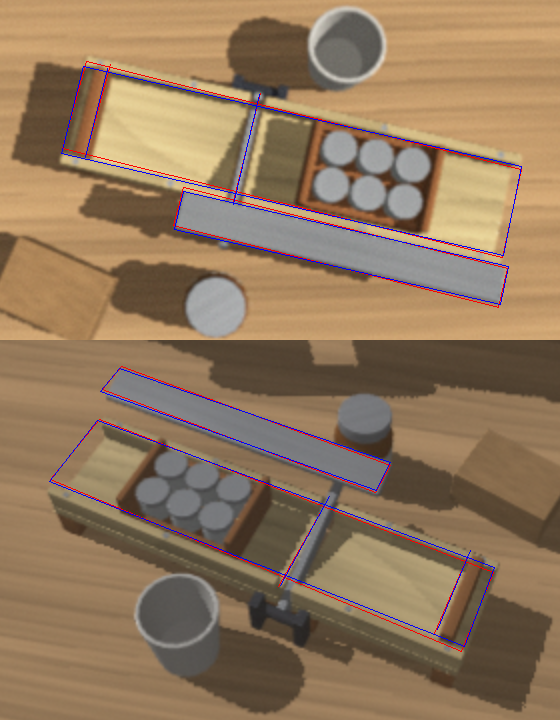

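The blue fit (0.6097, 0.101, yaw −14.5°) matches the walls, bar, stop and gate in both views. The rack is at y −116 mm. Now I move above the bar with a 70 mm jaw.

Call:
servo_tool --targets '[40,55,0,0,0,10.5,80,110,0,0,0,21,120,164,0,0,0,31.5,160,218,0,0,0,42,200,273,0,0,0,52.7,240,328,-10,0,0,52.7,280,382,-30,0,0,52.7,307,419,-50,0,0,52.7]' --jaw 70 --newtons 40

```text
clock: 2.2
tool_pos: [0.5068, -0.1064, 0.1602]
orientation: [3.116, -0.396, 0.003]
wrist_force: [0.2, -0.7, 0.2]
finger_gap: 0.07
```

Call:
servo_tool --targets '[0,0,0,0,0,0,0,0,0,0,0,0]'

```text
clock: 2.45
tool_pos: [0.5052, -0.1083, 0.1602]
orientation: [3.116, -0.396, -0.0]
wrist_force: [-0.5, -0.0, 1.3]
finger_gap: 0.0698
```

```bash
cat >> h.py <<'E'
PC=(.6097,.1009,-.2523)
def chute(k,p=PC):
    d=np.array(k[:2])-p[:2];c,s=np.cos(p[2]),np.sin(p[2]);return np.round([1e3*(c*d[0]+s*d[1]),1e3*(-s*d[0]+c*d[1]),1e3*k[2]],1)
E
python3 - <<'E'
from h import *
from scipy.spatial.transform import Rotation as R
s=arm.read_state();print(s["clock"],chute(s["tool_pos"]),s["finger_gap"],s["wrist_force"].round(2));M=R.from_rotvec(s["orientation"]).as_matrix();print(np.degrees(np.arctan2(M[1,0],M[0,0])),M[:,2].round(3))
im=np.vstack([cv2.resize(save(c,f"pics/{c}2.png")[:,:,::-1][80:320,120:460],None,fx=1.5,fy=1.25) for c in("top","scene")])
cv2.imwrite("pics/v2.png",im)
E
```

```text
2.45 [ -48.9 -228.7  160.2] 0.0698453511455681 [-0.51 -0.01  1.26]
-14.477390980257605 [-0. -0. -1.]
```

View pics/v2.png

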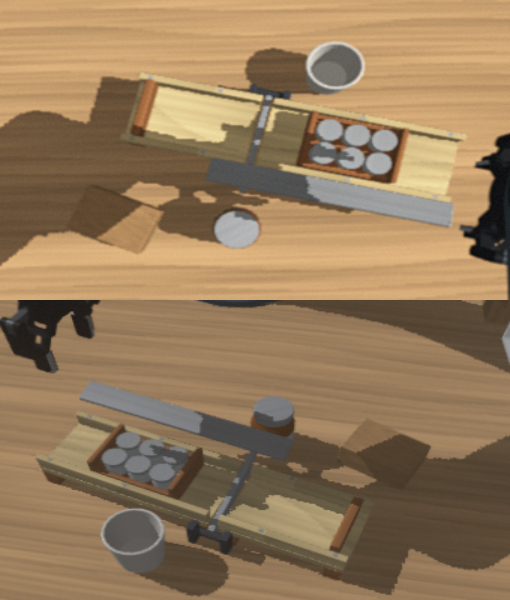

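```bash
python3 - <<'E'
from h import *
s=arm.read_state();X=s["tool_pos"];t=np.array([np.cos(-.2523),np.sin(-.2523),0])*.042
for c in("top","scene"):
    im=cv2.imread(f"pics/{c}2.png");P=proj(c,[X,X-t,X+t]);print(c,P.round())
    for p in P: cv2.circle(im,tuple(p.round().astype(int).tolist()),3,(0,0,255),1)
    cv2.imwrite(f"pics/{c}2o.png",im)
a=cv2.imread("pics/top2o.png");b=cv2.imread("pics/scene2o.png")
cv2.imwrite("pics/v3.png",np.hstack([cv2.resize(a[150:350,330:530],(400,400)),cv2.resize(b[0:200,60:260],(400,400))]))
print(s["clock"],X)
E
```

```text
top [[429. 239.]
 [423. 265.]
 [434. 213.]]
scene [[169. 136.]
 [182. 122.]
 [156. 152.]]
2.55 [ 0.50510416 -0.10914345  0.16057683]
```

View pics/v3.png

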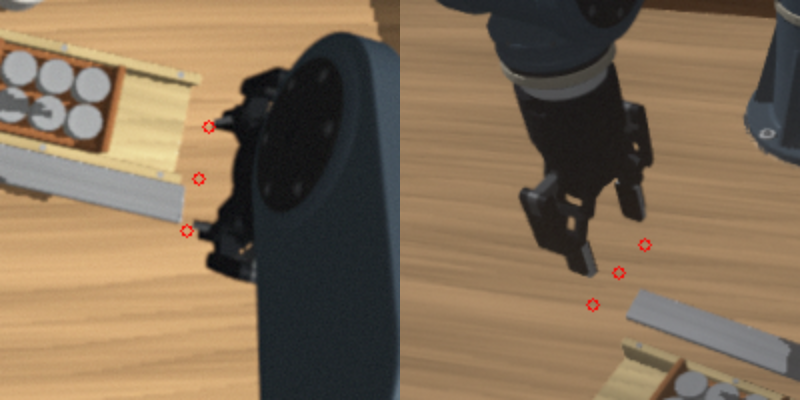

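```bash
python3 - <<'E'
from h import *
from scipy.optimize import least_squares
for nm,a,b in(("B",(437.5,211.5),(155,136)),("A",(426.5,265),(180,109))):
    r=least_squares(lambda X:np.r_[proj("top",X)[0]-a,proj("scene",X)[0]-b],[.5,-.1,.17]);print(nm,chute(r.x),r.fun.round(1))
s=arm.read_state();print(chute(s["tool_pos"]))
E
```

```text
B [  -9.  -221.   200.7] [ 0.4 -0.1  0.5  0.1]
A [ -90.2 -223.4  194.2] [ 0.6 -0.2  0.8  0.2]
[ -48.9 -229.5  160.6]
```

The markers sit below the visible tips: the tips triangulate well behind the nominal TCP, so I'll find the height by contact force.

Call:
servo_tool --targets '[8,11,-15,0,0,0,15,21,-35,0,0,0,15,21,-40,0,0,0,15,21,-45,0,0,0]'

```text
clock: 3.05
tool_pos: [0.5203, -0.0873, 0.1149]
orientation: [3.116, -0.397, -0.0]
wrist_force: [1.2, 0.1, 0.2]
finger_gap: 0.07
```

Call:
servo_tool --targets '[0,0,-6,0,0,0,0,0,-12,0,0,0]'

```text
clock: 3.3
tool_pos: [0.5204, -0.0874, 0.103]
orientation: [3.116, -0.397, 0.001]
wrist_force: [-1.0, -0.4, -0.2]
finger_gap: 0.0699
```

```bash
python3 - <<'E'
from h import *
s=arm.read_state();print(s["clock"],chute(s["tool_pos"]),s["wrist_force"].round(2))
im=np.hstack([cv2.resize(save(c,f"pics/{c}3.png")[:,:,::-1][y:y+200,x:x+200],(400,400)) for c,y,x in(("top",130,300),("scene",70,80))])
cv2.imwrite("pics/v4.png",im)
E
```

```text
3.3 [ -39.5 -204.6  103. ] [-1.05 -0.38 -0.17]
```

View pics/v4.png

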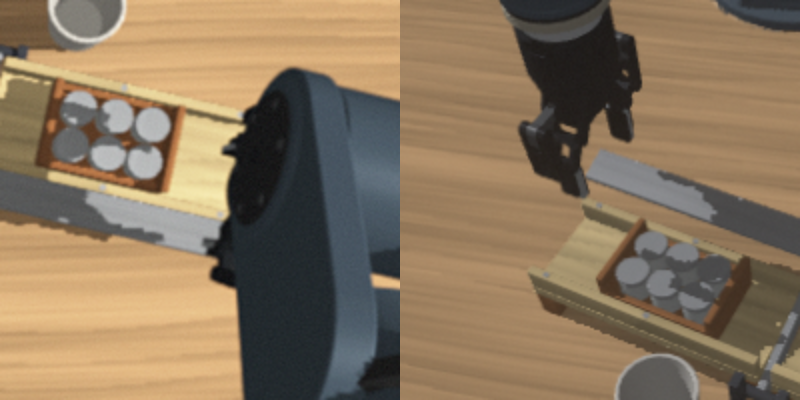

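The tips are still well clear of the bar, and finger A is over its near end. I keep descending in small steps.

Call:
servo_tool --targets '[0,0,-8,0,0,0,0,0,-14,0,0,0]'

```text
clock: 3.65
tool_pos: [0.5203, -0.0871, 0.0886]
orientation: [-3.116, 0.397, 0.0]
wrist_force: [-0.0, 0.0, 0.1]
finger_gap: 0.0697
```

Call:
servo_tool --targets '[0,0,-6,0,0,0,0,0,-12,0,0,0]'

```text
clock: 3.9
tool_pos: [0.5203, -0.0871, 0.0766]
orientation: [-3.116, 0.397, 0.0]
wrist_force: [1.0, -0.6, 0.2]
finger_gap: 0.0697
```

```bash
python3 - <<'E'
from h import *
s=arm.read_state();print(s["clock"],chute(s["tool_pos"]),s["wrist_force"].round(2))
im=np.hstack([cv2.resize(save(c,f"pics/{c}4.png")[:,:,::-1][y:y+200,x:x+200],(400,400)) for c,y,x in(("top",130,300),("scene",70,80))])
cv2.imwrite("pics/v5.png",im)
E
```

```text
3.9 [ -39.6 -204.3   76.6] [ 0.96 -0.55  0.22]
```

View pics/v5.png

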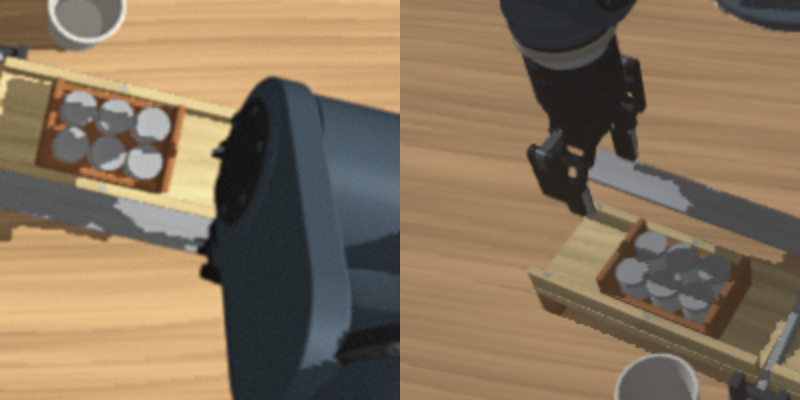

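```bash
python3 - <<'E'
from h import *
c,s=np.cos(PC[2]),np.sin(PC[2])
W=lambda x,y,z:np.array([PC[0]+(c*x-s*y)/1e3,PC[1]+(s*x+c*y)/1e3,z/1e3])
for c_,y,x,o in(("top",130,300,0),("scene",70,80,400)):
  for n,X in(("A",-82),("B",2)):
    for z in(80,100,120): print(c_,n,z,((proj(c_,W(X,-204,z))[0]-[x,y])*2+[o,0]).round())
from scipy.optimize import least_squares
for nm,a,b in(("B",(216/2+300,153/2+130),(585-400,213)),("A",(205/2+300,270/2+130),(630-400,158))):
    b=(b[0]/2+80,b[1]/2+70)
    r=least_squares(lambda X:np.r_[proj("top",X)[0]-a,proj("scene",X)[0]-b],[.5,-.1,.17]);print(nm,chute(r.x),r.fun.round(1))
E
```

```text
top A 80 [190. 247.]
top A 100 [196. 248.]
top A 120 [203. 249.]
top B 80 [209. 155.]
top B 100 [216. 154.]
top B 120 [223. 152.]
scene A 80 [635. 176.]
scene A 100 [631. 162.]
scene A 120 [628. 148.]
scene B 80 [589. 236.]
scene B 100 [585. 223.]
scene B 120 [580. 209.]
B [   0.7 -200.4  114.8] [ 0.2 -0.1  0.3  0. ]
A [ -98.8 -219.9   83.6] [-0.4  0.1 -0.4 -0.1]
```

Call:
servo_tool --targets '[0,0,-6,0,0,0,0,0,-12,0,0,0,0,0,-12,0,0,0]'

```text
clock: 4.38
tool_pos: [0.5204, -0.0871, 0.0648]
orientation: [-3.116, 0.397, 0.0]
wrist_force: [0.8, -0.3, 1.8]
finger_gap: 0.0701
```

Call:
servo_tool --targets '[0,0,-6,0,0,0,0,0,-12,0,0,0,0,0,-12,0,0,0]'

```text
clock: 4.75
tool_pos: [0.5202, -0.087, 0.0526]
orientation: [-3.116, 0.397, 0.001]
wrist_force: [-1.4, -0.4, 3.2]
finger_gap: 0.0699
```

Call:
servo_tool --targets '[0,0,-5,0,0,0,0,0,-8,0,0,0,0,0,-8,0,0,0]'

```text
clock: 5.12
tool_pos: [0.5202, -0.087, 0.0448]
orientation: [-3.116, 0.397, 0.001]
wrist_force: [-1.3, 1.7, 3.9]
finger_gap: 0.07
```

```bash
python3 - <<'E'
from h import *
s=arm.read_state();print(s["clock"],chute(s["tool_pos"]),s["wrist_force"].round(2))
im=np.hstack([cv2.resize(save(c,f"pics/{c}5.png")[:,:,::-1][y:y+200,x:x+200],(400,400)) for c,y,x in(("top",130,250),("scene",70,80))])
cv2.imwrite("pics/v6.png",im)
E
```

```text
5.125 [ -39.8 -204.3   44.8] [-1.29  1.67  3.93]
```

View pics/v6.png

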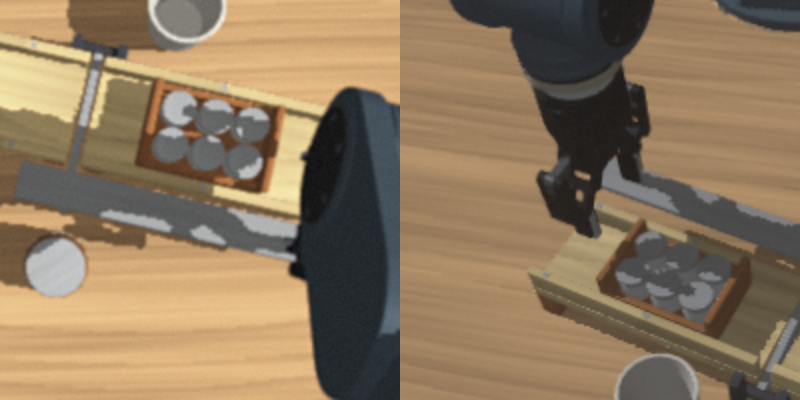

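Contact was made at TCP z ≈ 67, and the spring force is now rising (3.9 N) with the gate partly down. I continue down to the stop.

Call:
servo_tool --targets '[0,0,-5,0,0,0,0,0,-10,0,0,0,0,0,-10,0,0,0]'

```text
clock: 5.6
tool_pos: [0.5203, -0.0871, 0.0347]
orientation: [-3.116, 0.397, 0.001]
wrist_force: [-1.2, 1.1, 4.2]
finger_gap: 0.0698
```

Call:
servo_tool --targets '[0,0,-4,0,0,0,0,0,-7,0,0,0,0,0,-7,0,0,0]'

```text
clock: 5.98
tool_pos: [0.5202, -0.0871, 0.0279]
orientation: [-3.116, 0.397, 0.001]
wrist_force: [-3.7, 1.0, 4.2]
finger_gap: 0.0698
```

Call:
servo_tool --targets '[0,0,-2,0,0,0,0,0,-4,0,0,0,0,0,-4,0,0,0]'

```text
clock: 6.35
tool_pos: [0.5202, -0.0871, 0.0241]
orientation: [-3.116, 0.397, 0.001]
wrist_force: [-3.9, 0.6, 5.5]
finger_gap: 0.0702
```

```bash
python3 - <<'E'
from h import *
s=arm.read_state();print(s["clock"],chute(s["tool_pos"]),s["wrist_force"].round(2))
c,sn=np.cos(PC[2]),np.sin(PC[2])
W=lambda x,y,z:np.array([PC[0]+(c*x-sn*y)/1e3,PC[1]+(sn*x+c*y)/1e3,z/1e3])
out=[]
for cam,y,x in(("top",130,200),("scene",70,100)):
    im=cv2.resize(save(cam,f"pics/{cam}6.png")[:,:,::-1],None,fx=3,fy=3).copy()
    for th,col in((.27,(0,0,255)),(.33,(0,255,0))):
        def g(px,pz,yy):
            dx,dz=px-62,pz-32;return W(62+dx*np.cos(th)-dz*np.sin(th),yy,32+dz*np.cos(th)+dx*np.sin(th))
        pl=proj(cam,[g(-87,99,-245),g(-53,99,-245),g(-53,99,45),g(-87,99,45)])
        cv2.polylines(im,[(pl*3).round().astype(np.int32)],True,col,1)
    out.append(im[y*3:y*3+300*1+200,x*3:x*3+400] if cam=="scene" else im[y*3:y*3+500,x*3:x*3+400])
cv2.imwrite("pics/v7.png",np.hstack(out))
E
```

```text
6.35 [ -39.7 -204.3   24.1] [-3.89  0.63  5.5 ]
```

View pics/v7.png

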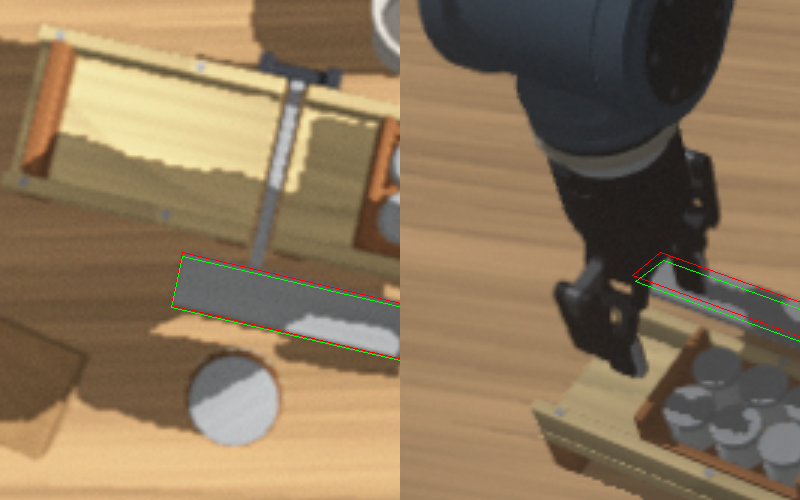

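The overlay puts the bar at or past the 0.33 outline. I feel for the stop.

Call:
servo_tool --targets '[0,0,-2,0,0,0,0,0,-2,0,0,0]'

```text
clock: 6.7
tool_pos: [0.5203, -0.0871, 0.0221]
orientation: [-3.116, 0.397, 0.0]
wrist_force: [-3.8, 0.8, 6.1]
finger_gap: 0.0699
```

Call:
servo_tool --targets '[0,0,-2,0,0,0,0,0,-2,0,0,0]'

```text
clock: 6.95
tool_pos: [0.5202, -0.0871, 0.0201]
orientation: [-3.116, 0.397, 0.001]
wrist_force: [-4.1, 1.8, 4.4]
finger_gap: 0.0704
```

The gate is near the stop with about 10 mm margin above the fail height. Pushing along the chute's +y at this height.

Call:
servo_tool --targets '[1.2,4.8,0,0,0,0,2.5,9.7,0,0,0,0,4.4,16.9,0,0,0,0,6.2,24.2,0,0,0,0,8,31,0,0,0,0,10,38.7,0,0,0,0,10,38.7,0,0,0,0]'

```text
clock: 7.82
tool_pos: [0.5309, -0.0476, 0.0202]
orientation: [-3.116, 0.396, -0.001]
wrist_force: [0.9, 2.5, 4.1]
finger_gap: 0.07
```

```bash
cat > st.py <<'E'
from h import *
from scipy.optimize import minimize_scalar
s=arm.read_state();print(s["clock"],chute(s["tool_pos"]),s["wrist_force"].round(2))
for c in("top","scene"):
    get_image(c)
    r=finder.spot_point(c,"rack")[:1];b=finder.spot_point(c,"bar_top")[:1]
    for q in r: print(c,"rack",round(q["p"],2),chute(onz(c,q["point"],.04)))
    for q in b: print(c,"bar",round(q["p"],2),chute(onz(c,q["point"],.05)))
E
python3 st.py
```

```text
7.825 [ -39.3 -163.4   20.2] [0.91 2.5  4.11]
top rack 0.65 [  3.7 -90.1  40. ]
top bar 0.93 [ -79.8 -103.3   50. ]
scene rack 0.96 [  4.9 -88.4  40. ]
scene bar 0.74 [ -91.7 -101.2   50. ]
```

```bash
python3 - <<'E'
from h import *
c,sn=np.cos(PC[2]),np.sin(PC[2])
W=lambda x,y,z:np.array([PC[0]+(c*x-sn*y)/1e3,PC[1]+(sn*x+c*y)/1e3,z/1e3])
out=[]
for cam,y,x in(("top",130,230),("scene",90,150)):
    im=cv2.resize(save(cam,f"pics/{cam}8.png")[:,:,::-1],None,fx=3,fy=3).copy()
    for th,col in((.27,(0,0,255)),(.35,(0,255,0))):
        def g(px,pz,yy):
            dx,dz=px-62,pz-32;return W(62+dx*np.cos(th)-dz*np.sin(th),yy,32+dz*np.cos(th)+dx*np.sin(th))
        pl=proj(cam,[g(-87,99,-245),g(-53,99,-245),g(-53,99,45),g(-87,99,45)])
        cv2.polylines(im,[(pl*3).round().astype(np.int32)],True,col,1)
    out.append(im[y*3:y*3+500,x*3:x*3+400])
cv2.imwrite("pics/v8.png",np.hstack(out))
E
```

```text
(no output)
```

View pics/v8.png

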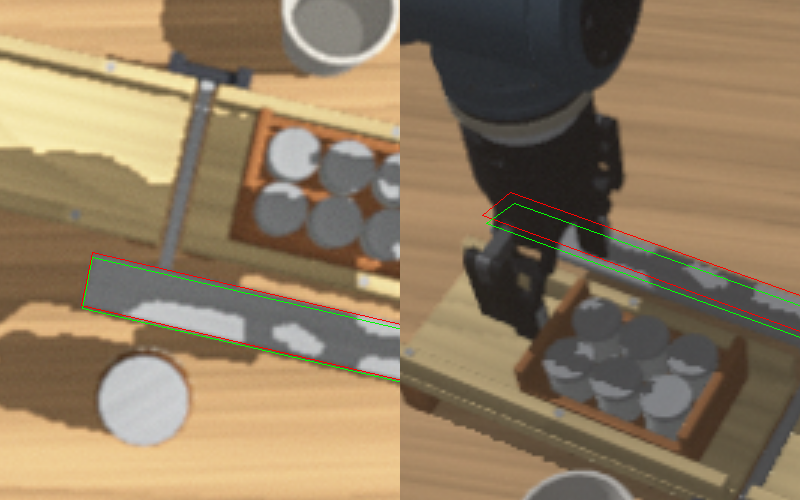

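The bar lies close to the 0.35 outline. The rack is still ahead of the gate, and the finger is against its rear board. I press 2 mm more for margin, then push on.

Call:
servo_tool --targets '[0,0,-1,0,0,0,0,0,-2,0,0,0,0,0,-2,0,0,0]'

```text
clock: 8.6
tool_pos: [0.5301, -0.0483, 0.0179]
orientation: [-3.116, 0.397, 0.001]
wrist_force: [1.1, 4.5, 5.3]
finger_gap: 0.0702
```

Call:
servo_tool --targets '[2.5,9.7,0,0,0,0,5,19.4,0,0,0,0,7.5,29,0,0,0,0,10,38.7,0,0,0,0,12.5,48.4,0,0,0,0,15,58.1,0,0,0,0,17.5,67.8,0,0,0,0,20,77.4,0,0,0,0]'

```text
clock: 9.6
tool_pos: [0.55, 0.0284, 0.0179]
orientation: [3.115, -0.396, -0.001]
wrist_force: [-2.1, -6.7, 4.3]
finger_gap: 0.07
```

```bash
python3 st.py
```

```text
9.6 [-39.7 -85.1  17.9] [-2.06 -6.65  4.31]
top rack 0.81 [  0.9 -17.8  40. ]
scene rack 0.86 [-0.3 -9.6 40. ]
scene bar 0.83 [-91.5 -98.4  50. ]
```

Call:
servo_tool --targets '[2.5,9.7,0,0,0,0,5,19.4,0,0,0,0,7.5,29,0,0,0,0,10,38.7,0,0,0,0,12.5,48.4,0,0,0,0,15,58.1,0,0,0,0,17.5,67.8,0,0,0,0,19.5,75.5,0,0,0,0]'

```text
clock: 10.9
tool_pos: [0.5697, 0.1035, 0.0181]
orientation: [3.115, -0.396, -0.001]
wrist_force: [-2.0, -7.7, 6.2]
finger_gap: 0.0702
```

Call:
servo_tool --targets '[0.8,2.9,0,0,0,0,1.5,5.8,0,0,0,0,1.5,5.8,0,0,0,0]'

```text
clock: 11.28
tool_pos: [0.5713, 0.1094, 0.0181]
orientation: [3.115, -0.396, -0.0]
wrist_force: [-1.0, -4.5, 4.7]
finger_gap: 0.07
```

```bash
python3 st.py
```

```text
11.275 [-39.3  -1.4  18.1] [-1.01 -4.47  4.69]
scene rack 0.84 [ 6.9 76.2 40. ]
scene bar 0.74 [ -85.6 -101.4   50. ]
```

Rack ≈ 73–76 mm. I nudge forward until the stop shows in the force.

Call:
servo_tool --targets '[0.5,1.9,0,0,0,0,1,3.9,0,0,0,0,1,3.9,0,0,0,0]'

```text
clock: 11.95
tool_pos: [0.5722, 0.1131, 0.0181]
orientation: [3.115, -0.396, -0.001]
wrist_force: [-1.8, -5.5, 6.1]
finger_gap: 0.0698
```

Call:
servo_tool --targets '[0.2,1,0,0,0,0,0.5,2,0,0,0,0]'

```text
clock: 12.2
tool_pos: [0.5727, 0.1148, 0.0181]
orientation: [3.115, -0.396, -0.001]
wrist_force: [-2.0, -8.2, 7.2]
finger_gap: 0.0701
```

Call:
servo_tool --targets '[0.2,1,0,0,0,0,0.5,2,0,0,0,0]'

```text
clock: 12.45
tool_pos: [0.5731, 0.1168, 0.0181]
orientation: [3.115, -0.396, -0.001]
wrist_force: [-2.1, -7.0, 6.3]
finger_gap: 0.0699
```

Call:
servo_tool --targets '[0.2,1,0,0,0,0,0.5,2,0,0,0,0]'

```text
clock: 12.7
tool_pos: [0.5736, 0.1188, 0.0181]
orientation: [3.115, -0.396, -0.001]
wrist_force: [-3.7, -7.4, 6.2]
finger_gap: 0.07
```

Call:
servo_tool --targets '[0.2,1,0,0,0,0,0.5,2,0,0,0,0]'

```text
clock: 12.95
tool_pos: [0.5742, 0.1208, 0.0181]
orientation: [3.115, -0.396, -0.001]
wrist_force: [-2.0, -8.7, 6.6]
finger_gap: 0.0701
```

```bash
python3 st.py; python3 - <<'E'
from h import *
cv2.imwrite("pics/v9.png",np.hstack([cv2.resize(get_image(c)[:,:,::-1][y:y+160,x:x+160],(400,400)) for c,y,x in(("top",110,180),("scene",150,230))]))
E
```

```text
12.95 [-39.4  10.4  18.1] [-2.05 -8.71  6.57]
top bar 0.72 [-165.7  137.6   50. ]
scene bar 0.94 [-88.9 -96.6  50. ]
```

View pics/v9.png

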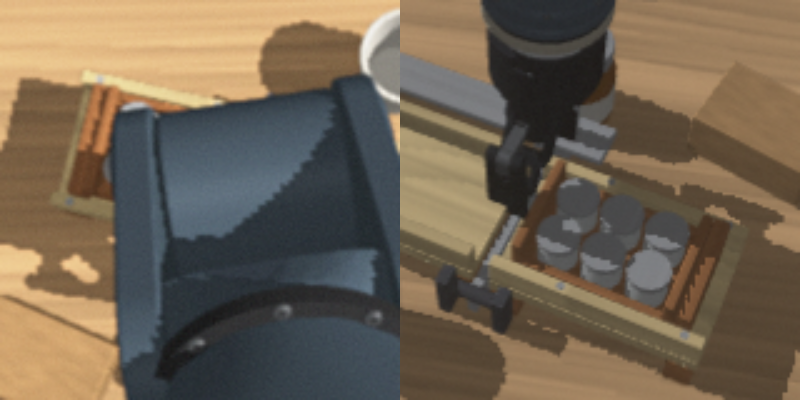

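The rack is past the gate and nearly at the stop, with only a narrow slit left. I continue in small steps.

Call:
servo_tool --targets '[0.2,1,0,0,0,0,0.5,2,0,0,0,0]'

```text
clock: 13.6
tool_pos: [0.5742, 0.121, 0.0181]
orientation: [3.112, -0.397, -0.003]
wrist_force: [-6.2, -26.2, 12.2]
finger_gap: 0.07
```

Call:
servo_tool --targets '[0.2,1,0,0,0,0,0.5,2,0,0,0,0]'

```text
clock: 13.85
tool_pos: [0.5743, 0.1211, 0.0181]
orientation: [3.11, -0.399, -0.004]
wrist_force: [-8.9, -39.7, 16.1]
finger_gap: 0.0701
```

Call:
servo_tool --targets '[0.2,1,0,0,0,0,0.5,2,0,0,0,0]'

```text
clock: 14.1
tool_pos: [0.5745, 0.1212, 0.0182]
orientation: [3.107, -0.4, -0.006]
wrist_force: [-11.2, -54.4, 18.7]
finger_gap: 0.0699
```

The force jumped to 55 N, so the rack is home. I back off while keeping the gate down, then raise slowly.

Call:
servo_tool --targets '[-0.8,-3,0,0,0,0,-1.5,-6,0,0,0,0,-2.5,-10,0,0,0,0,-4,-15,0,0,0,0,-4,-15,0,0,0,0]'

```text
clock: 14.72
tool_pos: [0.5718, 0.1129, 0.0181]
orientation: [3.116, -0.396, 0.0]
wrist_force: [1.3, 0.4, 5.2]
finger_gap: 0.0704
```

Call:
servo_tool --targets '[0,0,8,0,0,0,0,0,16,0,0,0,0,0,24,0,0,0,0,0,32,0,0,0,0,0,40,0,0,0,0,0,50,0,0,0,0,0,65,0,0,0,0,0,85,0,0,0]'

```text
clock: 15.72
tool_pos: [0.5713, 0.1132, 0.1037]
orientation: [3.116, -0.397, -0.002]
wrist_force: [0.2, -0.0, 0.2]
finger_gap: 0.0698
```

Call:
servo_tool --targets '[-15,-30,20,0,0,0,-40,-80,60,0,0,0,-65,-130,100,0,0,0,-85,-180,120,0,0,0,-100,-230,120,0,0,0,-110,-280,120,0,0,0,-110,-300,120,0,0,0]'

```text
clock: 16.6
tool_pos: [0.461, -0.1887, 0.2237]
orientation: [3.116, -0.401, 0.0]
wrist_force: [-0.3, 0.8, 0.3]
finger_gap: 0.0698
```

```bash
python3 st.py; python3 - <<'E'
from h import *
for n,p in(("jar",(.467,.130)),("cup",(.709,.0107)),("carton",(.489,.283))):
  for c in("top","scene"):
    for r in finder.spot_point(c,n)[:1]: print(n,c,onz(c,r["point"],0)[:2].round(3),"was",p)
cv2.imwrite("pics/v10.png",np.hstack([cv2.resize(get_image(c)[:,:,::-1][y:y+200,x:x+200],(400,400)) for c,y,x in(("top",110,180),("scene",140,200))]))
E
```

```text
16.6 [ -71.7 -317.5  223.7] [-0.31  0.81  0.31]
top rack 0.62 [ 8.  76.5 40. ]
top bar 0.93 [ -64.7 -106.8   50. ]
scene rack 0.82 [ 8.8 84.9 40. ]
scene bar 0.94 [-105.7 -115.4   50. ]
jar top [0.471 0.128] was (0.467, 0.13)
jar scene [0.464 0.127] was (0.467, 0.13)
cup top [0.706 0.009] was (0.709, 0.0107)
cup scene [0.709 0.009] was (0.709, 0.0107)
carton top [0.486 0.285] was (0.489, 0.283)
carton scene [0.491 0.283] was (0.489, 0.283)
```

View pics/v10.png

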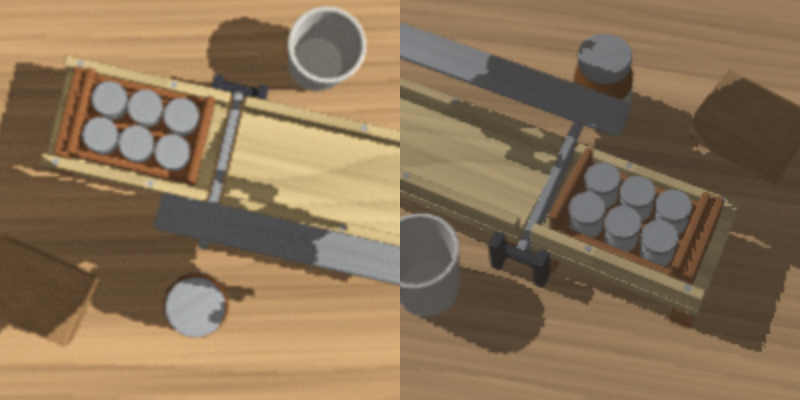

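The rack is flat against the stop, the gate is up behind it, and the bystanders haven't moved.

```bash
python3 -c "
from rig import arm
print(arm.job_done())"
```

```text
the job is handed in; nothing more can be done
None
```

I pressed the gate down with one finger on the bar and pushed the rack over it with the other until it reached the end stop. Then I backed off, let the gate spring up and handed in at about 17 s of the 38 s allowed; no verdict is reported.

**Last checks**
- **Rack:** contact force at the stop rose to about 55 N, so it is firmly home. The networks put it at y = 76 mm (top camera) and 85 mm (scene camera), against a home of 80 mm. The last picture shows it flat on the deck against the stop.
- **Gate:** it looks up in both pictures, and the wrist force is back to about zero. I had no direct reading of the gate angle. While it was down I judged it at about 0.33–0.35 rad from the camera overlay and the steady spring force, and I did not feel its stop.
- **Bystanders:** the jar, cup and carton are within about 5 mm of their starting estimates, which is within measuring noise.

**Disagreement:** the fingertips were about 30 mm behind the reported TCP height, by the camera and by the height at which the bar was first touched. I therefore set the pressing depth by contact force and pictures instead of by the nominal height.

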